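# Dock the parts caddy and sort the castings into it

### The arm

A 6-joint arm with a two-finger parallel gripper is mounted at the origin on the work surface. World frame = base frame: x ahead of the robot, y to its left, z up, the work surface at z = 0. Lengths are in m, angles in rad, forces in N, time in s.
With the tool pointing down it reaches from about 0.35 to 1 m from the base axis. Payload 7.1 kg.
Tool frame: the origin (TCP) lies at the very end of the fingers, on their centre line; the grasp point (between the pads) lies 19 mm behind it; z points along the fingers, x is the direction in which the jaws open and shut, and the axes are right-handed (so a half turn about z gives the same grasp; the last joint's range is limited). The gripper opens to 85 mm and grips with 20 to 120 N. Pads are 22 mm wide; open, the fingers measure 114 mm over their backs; the gripper's body (76 mm by 85 mm) begins 54 mm behind the grasp point. The pads swing forward as they close: fully open they stand 13 mm farther back than shut.
Start: joints at [1.261, 0.423, 1.63, -0, 1.089, -0.019], TCP at [0.179, 0.599, 0.231] pointing down, gripper open.
Joint ranges: [-3, 3], [-0.9, 2.11], [0.09, 2.58], [-1.31, 4.45], [0.11, 2.69], [-2.54, 2.54]. Speed limits (rad/s): [2.39, 2.39, 3.01, 3.14, 3.14, 3.14].

### API

Orientations are given as a 3x3 rotation matrix whose columns are the frame's x, y, z axes.
In Python, from cell import * gives the robot as it stands.
- The arm moves only by the tool send_rows, never from a script. Its argument "deltas" is text: rows parted by semicolons, each of 7 numbers parted by spaces: the turn, a rotation vector about the tool's x, y, z in degrees, then the shift along the tool's x, y, z in cm, then the opening, from 0 (shut) to 1 (fully open). In form: rx ry rz dx dy dz gripper; .... A call has 1 to 10 rows; each row is the pose to reach, as a shift and turn from the pose commanded when the call began, along the tool's axes at that moment; what a row does not reach only later rows make up. A row lasts 1/12 s, in which the tool goes at most 41.7 mm and 7.16 degrees, less where a joint would pass 70% of its speed; a pose out of reach is approached as far as the arm can. A call with a gripper value outside its range is refused whole. The fingers move at their own pace and stop on an object; "squeeze" is the grip in N (left out, the last holds). Time passes only in rows, so rows that repeat a pose let the fingers close. It gives the time, the measured TCP pose, the force and the opening at its end, in the units of the state.
- get_obs(): the state, without advancing time (a new reading comes with each control period).
- camera(name): name is "side" or "top"; returns a dict with "img" (384x512x3 uint8, red, green, blue), "z_map" (384x512 float32, m along the optical axis (not along the pixel's ray), 0 where there is no reading), "fx", "fy", "cx", "cy" (pixels), "rvec" (rotation vector, rad) and "tvec" (3), from world to camera coordinates, as OpenCV has them. Camera axes: x right, y down, z forward; pixel columns grow to the right and rows downward; lengths in m; the calibration is good to about 2 mm. A picture is of the moment at which its call begins.
- close_job(): hands the job in, once; it reports no verdict.
Trained networks look in a picture, given as the dict that the camera call returned (one of the last four; its "shot" number tells which), for a name from the list of things; names that differ only in an ending like _2 or _b are one class to them, and where a whole thing is asked for, a point or a joint stands for the part that bears it (a point fixed in the world has none). Each returns a list of dicts, best first, with "score" (0 to 1); they miss things now and then, are a little off and sometimes report something else, mostly with a low value. They report only what shows in the picture. A call takes as long as a camera call. They do not tell look-alikes from the thing itself.
- regions_of(picture, name): "pixels" (384x512 bool, what is visible of it) and "location" ([column, row] in pixels, amid what is visible of it).
- spot_point(picture, name): "location" ([column, row] in pixels: a listed point, or the origin of a listed thing).
The state is a dict: "time": time; "joints": joint angles; "qd": joint speeds; "effort": joint torques, N m; "tool_pos": TCP position; "ee_rot": TCP orientation; "force": force on the tool from outside, world axes, zero at the start; "wrist_torque": the same for the moment, N m; "finger_gap": finger opening in m.
Only numpy, scipy, OpenCV 4.12 (cv2) and the standard library are available. Lean on these libraries where they do the work, as an engineer would, in place of code of your own. Each camera call takes 0.05 s, during which the arm holds its last target. There are 200 camera calls.

### The job

First slide the empty two-bay parts caddy, narrow-bay end (the tapered nose) first, under the lips of the bench dock until both spring rollers click into its notches and hold it. Then lay the knobbed round rosette in the caddy's wide bay and the oblong scroll bracket in its narrow bay, each flat on the bay's floor as it lay on the bench with its top up. Leave the caddy latched and the other things on the bench where they are.

Things in the scene. Friction and masses are not known exactly. Their poses are not given: they have to be found in the camera images.
- dock: Fixed dark steel dock with aluminium guides. Origin on the bench, under the caddy's centre when it is home; z up; the caddy slides in along +x, which points away from the robot within 0.25 rad. Base plate 8 mm thick, x -185 to +120 mm, 176 mm wide, carries the caddy. Guides 144 mm apart inside from x = 30 mm; a 20 mm tall entry flares from there to 176 mm apart at x = -30. End stop 3 mm past home
- dock_start (a point): point on the dock plate's top at dock x = -115 mm, y = 0: where the caddy's centre can be set down, in line with the dock, short of the lips; from there it slides 115 mm in dock +x to be home
- dock_lips (a point): midway between the dock's four inward lips and two rollers: dock x = 74 mm, on the plate's top. Lips at dock x 30 to 61 and 87 to 110 mm on both sides, underside 18.5 mm and top 23.5 mm over the bench, inner edges 124 mm apart, so the caddy cannot drop in from above. Each side's sprung roller, 16 mm across, stands 7 mm into the channel at x = 74
- detent_left (a joint): left (+y) roller's outward travel in m: 0 at rest, also when dropped in the caddy's notch; about 0.005 while the caddy's edge pushes it aside. Spring 3 N at rest, 5.5 N at 5 mm. Pushing the caddy home takes about 5 to 12 N with friction, and the rollers draw it in over the last few mm; pulling it out takes about 30 N
- detent_right (a joint): the same for the right (-y) roller
- caddy: Loose grey metal caddy, about 0.5 kg, at the left (+y), +x away from the robot within 0.5 rad. Origin: underside's centre, z up, +x to the nose, which goes in first. Floor plate 214 (x) x 140 (y) x 8 mm, front corners tapered, side notches 18 x 7 mm at x = 74. Walls 5 mm, 120 mm wide outside, 40 mm tall. Partition at x = 13, 10 mm thick, bears the handle; wide bay behind (-x), narrow bay in front
- caddy_handle (a point): centre of the caddy's black handle bar: 16 mm thick along the caddy's x, 80 mm long along its y, 20 mm tall; its top is 85 mm above the caddy's underside. It can be gripped across its 16 mm from above
- wide_bay (a point): centre of the wide bay's floor (8 mm above the caddy's underside): inside 110 mm along x, 110 mm along y, walls 32 mm tall
- narrow_bay (a point): centre of the narrow bay's floor (8 mm above the caddy's underside): inside 84 mm along x, 110 mm along y, walls 32 mm tall
- rosette: Loose red-primed cast rosette on the right side of the bench: petalled disc 96 mm across, 12 mm thick (petals to 15 mm), with an upright round knob 30 mm across in the middle, its top 50 mm above the underside; 0.3 kg (may vary by a third). Origin: centre of the underside, z up through the knob. It does not fit the narrow bay
- bracket: Loose red-primed scroll bracket on the right side of the bench, lying flat: 92 mm long along its x, 24 mm wide over the middle 32 mm, a round scroll 30 mm across at each end (34 mm overall along y), 30 mm tall (scroll eyes 33 mm); 0.25 kg (may vary by a third). Origin: centre of the underside, z up
- paint_pot: bystander: white open paint pot, 90 mm across, 100 mm tall; origin at its underside
- collar: bystander: plain red ring, 64 mm across, 26 mm tall; origin at its underside
- tape_roll: bystander: roll of masking tape lying flat, 100 mm across, 30 mm tall; origin at its underside
- paint_brush: bystander: paint brush lying flat; origin at its underside
- scroll: bystander: large red spiral casting of 16 mm bar lying flat, with a tail, about 190 mm long; origin at its underside
- thinner: bystander: closed steel can, 64 mm across, 150 mm tall; origin at its underside
- base_cap: bystander: smooth red domed cap with no knob, 84 mm across, 24 mm tall; origin at its underside
Things that resemble listed ones, but are neither listed nor needed, are in the scene too. Leave any blue or green look-alike of the bracket alone. What is shaped like the rosette but green is not meant.

How it is judged:
On the way, in this order (a step that is already met when the one before it is completed fails the run):
1. the empty caddy is fully home in the dock with both rollers dropped into its notches (x of caddy in the frame of dock between -0.005 and 0.005 m and y of caddy in the frame of dock between -0.005 and 0.005 m and z of caddy in the frame of dock between 0.004 and 0.012 m and angle between the x axis of caddy and the x axis of dock, either way round below 0.06 rad and angle between caddy's own z axis and vertical below 0.05 rad and x of caddy_handle in the frame of dock above 0 m and value of joint each of detent_left, detent_right below 0.0035 m and horizontal distance between rosette and wide_bay above 0.1 m and horizontal distance between bracket and narrow_bay above 0.1 m), for 0.2 s.
2. the rosette lies in the wide bay and the bracket in the narrow bay (x of rosette in the frame of caddy between -0.065 and -0.03 m and y of rosette in the frame of caddy between -0.04 and 0.04 m and z of rosette in the frame of caddy between 0.003 and 0.014 m and angle between each of rosette, bracket's own z axis and vertical below 0.15 rad and x of bracket in the frame of caddy between 0.025 and 0.095 m and y of bracket in the frame of caddy between -0.04 and 0.04 m and z of bracket in the frame of caddy between 0.003 and 0.014 m), for 0.2 s.
At the end, for the whole second after the job is handed in: Caddy latched nose first: within 5 mm of home, flat, in line within 0.06 rad, both rollers within 3.5 mm of rest. Rosette flat (tilt under 0.15 rad) on the wide bay's floor, bracket likewise on the narrow bay's floor. All released and at rest (all of step 2 and x of caddy in the frame of dock between -0.005 and 0.005 m and y of caddy in the frame of dock between -0.005 and 0.005 m and z of caddy in the frame of dock between 0.004 and 0.012 m and angle between the x axis of caddy and the x axis of dock, either way round below 0.06 rad and angle between caddy's own z axis and vertical below 0.05 rad and x of caddy_handle in the frame of dock above 0 m and value of joint each of detent_left, detent_right below 0.0035 m and linear speed of each of caddy, rosette, bracket below 0.02 m/s); the robot touches nothing.
It fails at once if one of the other loose things on the bench is moved by more than 40 mm (distance of any of paint_pot, collar, tape_roll, paint_brush, scroll, thinner, base_cap from where it was at the start of the episode above 0.04 m).
It also fails if it takes over 70 s, if anything falls off the work surface, if the arm or the gripper's body presses on something with over 40 N, if the wrist force passes 120 N, or if a joint passes its speed limit or range.

## Working session

There is one attempt and no reset: what is moved stays moved. The work goes in short steps, Python scripts to look and compute and a tool call to move; the robot and the scene stay as the last step left them, time stands still between calls to the robot, and variables do not carry over. Pictures are saved under pics/ and viewed, about 8 in all and at most 12, crops included, and the job is handed in when it is done.

Besides the shell and the picture viewer there is one more tool, called after ">>>" in YAML: its name, and indented under it one key for each argument. send_rows: Moves the arm, as the interface text tells. Its arguments: {"type":"object","properties":{"deltas":{"type":"string"},"squeeze":{"type":"number"}},"required":["deltas"]}

```bash
mkdir -p pics
cat > h.py <<'E'
from cell import *
import numpy as np, cv2
def wmap(p):
    R=cv2.Rodrigues(np.array(p["rvec"],float))[0]; t=np.array(p["tvec"],float).ravel()
    v,u=np.mgrid[0:384,0:512]; z=p["z_map"]
    c=np.stack([(u-p["cx"])/p["fx"]*z,(v-p["cy"])/p["fy"]*z,z],-1)
    w=(c-t)@R; w[z==0]=np.nan
    return w
def ray(p,uv,h):
    R=cv2.Rodrigues(np.array(p["rvec"],float))[0]; t=np.array(p["tvec"],float).ravel()
    d=R.T@np.array([(uv[0]-p["cx"])/p["fx"],(uv[1]-p["cy"])/p["fy"],1]); o=-R.T@t
    return o+d*(h-o[2])/d[2]
def save(p,n,box=None,s=1.5):
    im=p["img"][:,:,::-1]
    if box: im=im[box[1]:box[3],box[0]:box[2]]
    cv2.imwrite("pics/"+n,cv2.resize(im,None,fx=s,fy=s,interpolation=cv2.INTER_CUBIC))
E
python3 - <<'E'
from h import *
np.set_printoptions(precision=4,suppress=True)
t=camera("top");s=camera("side")
im=np.vstack([t["img"],s["img"]])
save(t,"top0.png");save(s,"side0.png")
for p,n in((t,"top"),(s,"side")):
    print(n,p["tvec"],p["rvec"],p["fx"])
    for k in ["dock","dock_start","dock_lips","caddy","caddy_handle","wide_bay","narrow_bay","rosette","bracket"]:
        print(k,[(np.round(d["location"],1).tolist(),round(d["score"],2)) for d in spot_point(p,k)][:4])
print(get_obs())
E
```

```text
top [-0.1066  0.533   1.2432] [ 2.169  -2.1484  0.152 ] 366.970180787475
dock [([228.7, 191.7], 0.7)]
dock_start [([223.3, 224.7], 0.81), ([225.3, 173.3], 0.36)]
dock_lips [([225.6, 172.4], 0.92)]
caddy [([133.1, 193.7], 0.56)]
caddy_handle [([127.6, 184.3], 0.63), ([300.9, 265.0], 0.3)]
wide_bay []
narrow_bay [([131.3, 172.9], 0.9), ([300.1, 136.3], 0.53)]
rosette [([360.9, 167.4], 0.84), ([320.3, 177.9], 0.65), ([268.6, 137.1], 0.61)]
bracket [([316.9, 216.5], 0.67), ([335.8, 246.9], 0.59), ([282.7, 207.0], 0.44)]
side [-0.5083  0.1588  0.9911] [ 2.2676 -0.5265  0.2231] 360.9343407676875
dock []
dock_start [([219.3, 199.0], 0.95), ([329.3, 263.0], 0.62), ([267.0, 126.8], 0.54)]
dock_lips [([276.4, 183.6], 0.81)]
caddy [([217.4, 142.1], 0.67)]
caddy_handle [([265.2, 127.7], 0.7), ([220.6, 122.0], 0.68)]
wide_bay [([207.3, 140.9], 0.73)]
narrow_bay [([231.7, 133.8], 0.95), ([209.3, 143.3], 0.72)]
rosette [([376.4, 302.2], 0.97), ([331.8, 260.5], 0.62), ([332.7, 199.4], 0.58)]
bracket [([275.9, 272.0], 0.96), ([255.7, 316.7], 0.85), ([267.4, 239.1], 0.83)]
{'time': 1.0, 'joints': array([ 1.261 ,  0.4231,  1.6299,  0.    ,  1.0886, -0.019 ]), 'qd': array([ 0.0005,  0.0004, -0.0004,  0.0001,  0.0029,  0.001 ]), 'effort': array([  0.0005, -55.7342, -28.2157,   0.    ,   0.0008,  -0.    ]), 'tool_pos': array([0.1792, 0.5988, 0.2313]), 'ee_rot': array([[ 0.2867,  0.958 , -0.    ],
       [ 0.958 , -0.2867,  0.    ],
       [ 0.    , -0.    , -1.    ]]), 'force': array([ 0.1731, -0.7076, -0.5472]), 'wrist_torque': array([ 0.0055, -0.0255, -0.0371]), 'finger_gap': 0.08521168971604544}
```

View pics/top0.png

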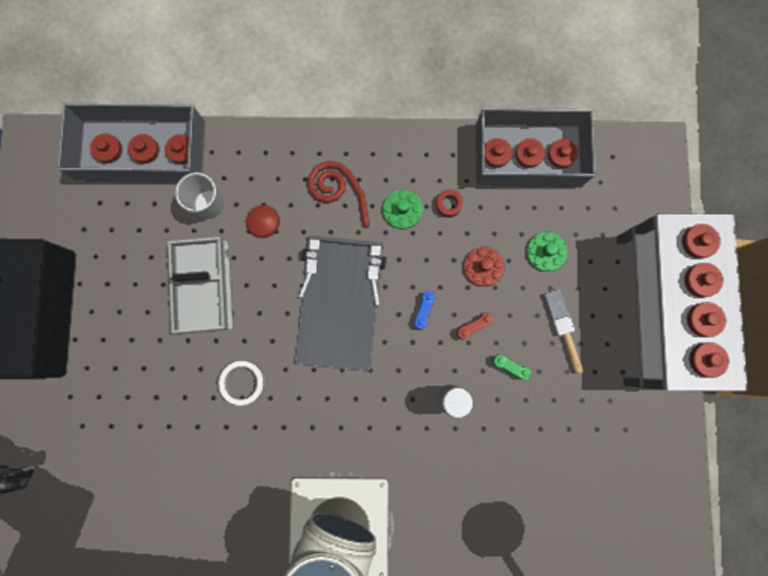

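View pics/side0.png

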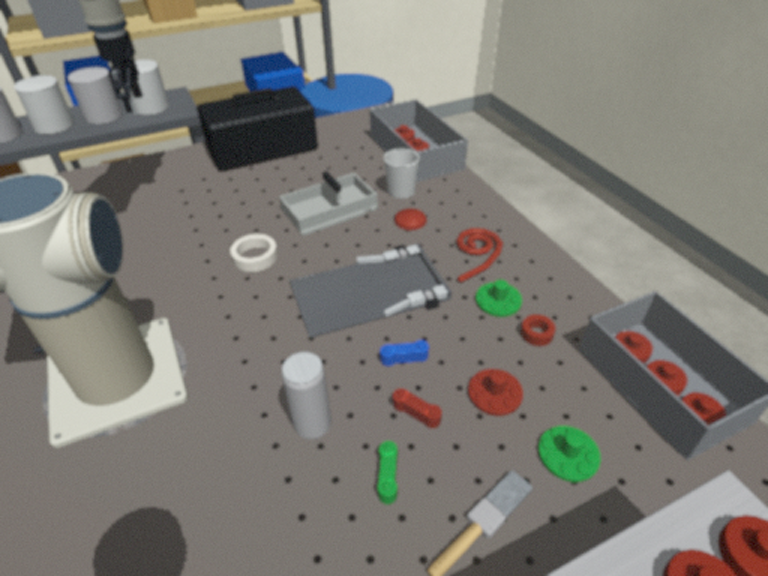

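The top view shows:
- Caddy at about (133,190) in native pixels, dock at (225,200).
- Rosette-like things at (323,178) red, and (268,139) and (365,168) green. The red one is meant.
- Bracket-like things at (317,217) red, (283,207) blue and (341,245) green. The red one is meant.

Next I confirm these in a crop and measure the poses.

Run:
```python
from h import *
np.set_printoptions(precision=4,suppress=True)
t=camera("top");w=wmap(t)
save(t,"crop1.png",(100,120,400,270),2.6)
im=t["img"].astype(int);red=(im[...,0]>1.8*im[...,1])&(im[...,0]>80)
n,l,st,c=cv2.connectedComponentsWithStats(red.astype(np.uint8))
for i in range(1,n):
    if st[i,4]>60 and 250<c[i][0]<350 and 150<c[i][1]<240:
        P=w[l==i];P=P[~np.isnan(P[:,0])]
        zm=np.percentile(P[:,2],98); r=cv2.minAreaRect(P[:,:2].astype(np.float32)*1000)
        print("red",c[i],P.mean(0),"zmax",zm,"rect",r)
        k=P[P[:,2]>0.035]
        if len(k): print(" knob",k.mean(0),len(k),(k.max(0)+k.min(0))/2)
# caddy: heights
reg=(w[...,1]>0.15)&(w[...,1]<0.5)&(w[...,0]>0.25)&(w[...,0]<0.75)
for lo,hi,nm in((0.03,0.05,"wall"),(0.07,0.1,"handle")):
    m=reg&(w[...,2]>lo)&(w[...,2]<hi)
    n,l,st,c=cv2.connectedComponentsWithStats(m.astype(np.uint8))
    for i in range(1,n):
        if st[i,4]>15:
            P=w[l==i]; print(nm,c[i],P.mean(0),st[i,4],cv2.minAreaRect(P[:,:2].astype(np.float32)*1000), cv2.boxPoints(cv2.minAreaRect(P[:,:2].astype(np.float32)*1000)).tolist())
# dock plate
m=(np.abs(w[...,2]-0.008)<0.006)&(im.sum(2)<230);m[:, :190]=0;m[:,265:]=0;m[:150]=0;m[255:]=0
m=cv2.morphologyEx(m.astype(np.uint8),cv2.MORPH_OPEN,np.ones((5,5)))
P=w[m>0];print("plate",len(P),P.mean(0),cv2.minAreaRect(P[:,:2].astype(np.float32)*1000))
for k,h in (("dock",0),("dock_start",.008),("dock_lips",.008),("caddy",0),("caddy_handle",.075),("narrow_bay",.008),("rosette",0),("bracket",0)):
    print(k,[ray(t,d["location"],h)[:2].round(4).tolist() for d in spot_point(t,k)][:3])
```

```text
red [321.9714 177.4041] [ 0.5971 -0.3317  0.0172] zmax 0.05207129659438655 rect ((598.0009155273438, -332.9427490234375), (88.19596862792969, 89.84884643554688), 45.09811782836914)
 knob [ 0.5991 -0.3342  0.0495] 53 [ 0.5982 -0.3348  0.0497]
red [315.9693 217.    ] [ 0.4549 -0.3064  0.0302] zmax 0.035939579861540574 rect ((455.4947204589844, -307.3437805175781), (24.984874725341797, 86.82486724853516), 29.685272216796875)
 knob [ 0.4517 -0.3038  0.036 ] 10 [ 0.4511 -0.3057  0.0366]
wall [126.1176 134.9412] [0.7376 0.3632 0.0406] 17 ((734.4260864257812, 362.1361083984375), (27.99962615966797, 5.401031970977783), 19.641727447509766) [[720.3331909179688, 359.9736328125], [722.1486206054688, 354.8868408203125], [748.5189819335938, 364.298583984375], [746.7035522460938, 369.3853759765625]]
wall [142.     139.5294] [0.7217 0.3066 0.0402] 34 ((722.6071166992188, 310.53759765625), (16.624820709228516, 64.83583068847656), 39.34485626220703) [[695.626220703125, 330.33782958984375], [736.7313232421875, 280.19744873046875], [749.5880126953125, 290.73736572265625], [708.48291015625, 340.877746582
[... 2276 characters left out ...]
337.5772399902344), (16.39767074584961, 77.48226165771484), 5.180732250213623) [[545.8051147460938, 375.4197692871094], [552.8015747070312, 298.2540588378906], [569.1322631835938, 299.7347106933594], [562.1358032226562, 376.9004211425781]]
plate 0 [nan nan nan] ((0.0, 0.0), (0.0, 0.0), 0.0)
dock [[0.5456, 0.0094]]
dock_start [[0.4251, 0.0201], [0.2889, -0.2428]]
dock_lips [[0.6018, 0.3606], [0.6143, 0.013]]
caddy [[0.5451, 0.3339]]
caddy_handle [[0.552, 0.3373]]
narrow_bay [[0.6127, 0.3555]]
rosette [[0.5983, -0.3336], [0.6371, -0.4881], [0.7428, -0.1518]]
bracket [[0.4826, -0.1938], [0.4517, -0.3158], [0.3527, -0.3866]]<stdin>:25: RuntimeWarning: Mean of empty slice.
  ret = um.true_divide(
```

View pics/crop1.png

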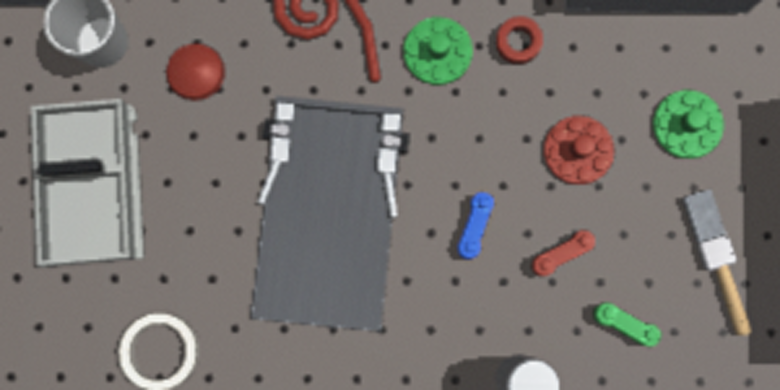

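The crop confirms the red petalled disc with a knob at (323,177) and the red two-eyed bar at (317,217). The dock plate's corners are near crop (252,318), (382,330), (403,108) and (280,98). Next I measure the dock's pose.

Run:
```python
from h import *
np.set_printoptions(precision=4,suppress=True)
t=camera("top");w=wmap(t);im=t["img"].astype(int);w=wmap(t)
for q in((252,318),(382,330),(403,108),(280,98)): print(ray(t,(q[0]/2.6+100,q[1]/2.6+120),.008))
r=regions_of(t,"dock")
print([(d["score"],d["location"],d["pixels"].sum()) for d in r])
# dark bluish pixels in the dock area
hsv=cv2.cvtColor(t["img"],cv2.COLOR_RGB2HSV)
m=((im[...,2]>=im[...,0])&(im.sum(2)<330)).astype(np.uint8)
q=np.zeros_like(m);q[150:255,185:268]=1;m&=q
n,l,st,c=cv2.connectedComponentsWithStats(cv2.morphologyEx(m,cv2.MORPH_OPEN,np.ones((3,3))))
i=1+np.argmax(st[1:,4]);M=l==i;print(st[i])
# edges on the plate behind flare: rows 195..240
L=[];Rr=[]
for v in range(202,240):
    u=np.where(M[v])[0]; L.append(ray(t,(u.min()-.5,v),.008));Rr.append(ray(t,(u.max()+.5,v),.008))
L=np.array(L);Rr=np.array(Rr)
for A in(L,Rr):
    a,b=np.polyfit(A[:,0],A[:,1],1);print("edge slope",a,"y at .45",a*.45+b, np.std(A[:,1]-a*A[:,0]-b))
P=np.array([ray(t,(u,v),.008) for v,u in zip(*np.where(M))])
print(cv2.minAreaRect(P[:,:2].astype(np.float32)*1000))
# near edge
N=[]
for u in range(203,244):
    v=np.where(M[:,u])[0]
    N.append(ray(t,(u,v.max()+.5),.008))
N=np.array(N);a,b=np.polyfit(N[:,1],N[:,0],1);print("near edge x=",a,"y+",b,np.std(N[:,0]-a*N[:,1]-b))
# lips bright
m=(w[...,2]>.014)&(w[...,2]<.035)&(im.sum(2)>450);m[:,:195]=0;m[:,262:]=0;m[:150]=0;m[205:]=0
n,l,st,c=cv2.connectedComponentsWithStats(m.astype(np.uint8))
for i in range(1,n):
    if st[i,4]>5:print(st[i,4],c[i],w[l==i].mean(0))
```

```text
[0.364  0.1074 0.008 ]
[ 0.3496 -0.0674  0.008 ]
[ 0.6541 -0.0927  0.008 ]
[0.6663 0.0778 0.008 ]
[(0.96, [224.2, 199.7], np.int64(4339))]
[ 197  158   53   89 3756]
edge slope -0.09032914876555491 y at .45 0.10268044149235109 0.0020790151870091404
edge slope -0.08540038409758671 y at .45 -0.0716655539468044 0.001330037540019515
((509.88824462890625, 10.086006164550781), (174.79019165039062, 307.3482360839844), 84.6695785522461)
near edge x= 0.07787611002806548 y+ 0.3563152144545145 0.0019967064934145206
38 [209.3158 162.6053] [0.6449 0.0695 0.0237]
38 [250.3158 166.6053] [ 0.6321 -0.0762  0.0236]
18 [207.6111 169.2778] [0.6214 0.0754 0.0203]
89 [205.9101 181.8652] [0.5757 0.0798 0.0229]
21 [250.2857 173.7143] [ 0.6074 -0.0763  0.0188]
85 [249.1647 185.7294] [ 0.5636 -0.0729  0.0227]
```

```bash
cat >> h.py <<'E'
def go(x,y,z,yaw):
    o=get_obs();R=np.array(o["ee_rot"]);p=np.array(o["tool_pos"])
    c,s=np.cos(yaw),np.sin(yaw)
    T=np.array([[c,s,0],[s,-c,0],[0,0,-1.]])
    rv=np.degrees(cv2.Rodrigues(R.T@T)[0].ravel()); d=R.T@(np.array([x,y,z])-p)*100
    print("row: %.2f %.2f %.2f  %.2f %.2f %.2f"%(*rv,*d),"| t %.2f"%o["time"],"pos",p.round(4),"F",np.round(o["force"],1),"gap %.4f"%o["finger_gap"],"j",np.round(o["joints"],2))
E
python3 -c "
from h import *
go(.5572,.3375,.16,.0935)"
```

```text
row: 0.00 0.00 67.98  -14.19 43.71 7.13 | t 1.55 pos [0.1792 0.5987 0.2313] F [0.2 0.3 0.7] gap 0.0855 j [ 1.26  0.42  1.63 -0.    1.09 -0.02]
```

>>> send_rows:
  deltas: "0 0 68 -14.2 43.7 7.1 0.6;0 0 68 -14.2 43.7 7.1 0.6;0 0 68 -14.2 43.7 7.1 0.6;0 0 68 -14.2 43.7 7.1 0.6;0 0 68 -14.2 43.7 7.1 0.6;0 0 68 -14.2 43.7 7.1 0.6;0 0 68 -14.2 43.7 7.1 0.6;0 0 68 -14.2 43.7 7.1 0.6;0 0 68 -14.2 43.7 7.1 0.6;0 0 68 -14.2 43.7 7.1 0.6"

```text
time: 2.38
tool_pos: [0.5194, 0.3632, 0.1676]
ee_rot: [[0.996, 0.087, 0.0], [0.087, -0.996, 0.0], [0.0, -0.0, -1.0]]
force: [-0.3, 0.5, 0.8]
finger_gap: 0.0511
```

>>> send_rows:
  deltas: "0 0 0 0 0 0 0.6"

```text
time: 2.47
tool_pos: [0.523, 0.3602, 0.1667]
ee_rot: [[0.996, 0.085, 0.002], [0.085, -0.996, -0.001], [0.001, 0.001, -1.0]]
force: [-0.0, -0.1, 0.1]
finger_gap: 0.0516
```

```bash
python3 -c "
from h import *
go(.5572,.3375,.057,.0935)"
```

```text
row: 0.07 -0.08 -0.50  3.20 2.54 10.98 | t 2.47 pos [0.523  0.3602 0.1667] F [-0.  -0.1  0.1] gap 0.0516 j [ 0.59  0.51  1.65 -0.    0.98  0.5 ]
```

>>> send_rows:
  deltas: "0 0 -0.5 3.2 2.5 0 0.6;0 0 -0.5 3.2 2.5 2 0.6;0 0 -0.5 3.2 2.5 6 0.6;0 0 -0.5 3.2 2.5 9 0.6;0 0 -0.5 3.2 2.5 11 0.6;0 0 -0.5 3.2 2.5 11 0.6;0 0 -0.5 3.2 2.5 11 0;0 0 -0.5 3.2 2.5 11 0;0 0 -0.5 3.2 2.5 11 0;0 0 -0.5 3.2 2.5 11 0"
  squeeze: 60

```text
time: 3.3
tool_pos: [0.5535, 0.3437, 0.0601]
ee_rot: [[0.995, 0.102, 0.004], [0.102, -0.995, 0.002], [0.004, -0.002, -1.0]]
force: [0.4, 1.2, 5.1]
finger_gap: 0.0148
```

>>> send_rows:
  deltas: "0 0 0 0 0 0 0;0 0 0 0 0 0 0;0 0 0 0 0 -4 0;0 0 0 0 0 -4 0;0 0 0 0 0 -4 0"

```text
time: 3.72
tool_pos: [0.5532, 0.3434, 0.1]
ee_rot: [[0.995, 0.102, 0.004], [0.102, -0.995, 0.002], [0.004, -0.002, -1.0]]
force: [-0.3, -0.3, -3.7]
finger_gap: 0.0145
```

```bash
python3 -c "
from h import *
t=camera('top');s=camera('side');save(s,'side1.png',(130,60,360,240),2)
go(.4398,.0153,.1,-.088)
w=wmap(t)
reg=(w[...,1]>0.15)&(w[...,1]<0.5)&(w[...,0]>0.25)&(w[...,0]<0.7)
m=reg&(w[...,2]>.065)&(w[...,2]<.095)
print(m.sum())
"
```

```text
row: 0.03 0.06 10.88  -14.42 31.39 -0.24 | t 3.82 pos [0.5513 0.3422 0.0973] F [-0.4  0.5 -3.2] gap 0.0147 j [0.54 0.62 1.65 0.   0.87 0.44]
338
```

View pics/side1.png

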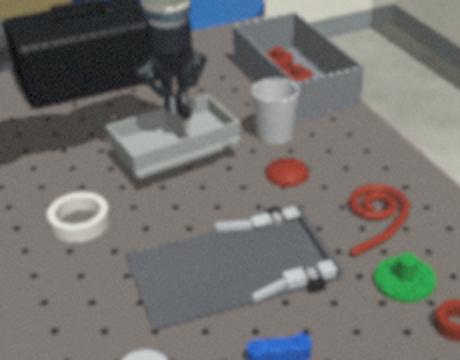

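The caddy hangs level in the gripper, at about crop (175,130). I carry it over the dock's approach and measure there.

>>> send_rows:
  deltas: "0 0 11 -15.3 31.3 -3 0;0 0 11 -15.3 31.3 -3 0;0 0 11 -15.3 31.3 -3 0;0 0 11 -15.3 31.3 -3 0;0 0 11 -15.3 31.3 -3 0;0 0 11 -15.3 31.3 -3 0;0 0 11 -15.3 31.3 -3 0;0 0 11 -15.3 31.3 -3 0;0 0 11 -15.3 31.3 -3 0;0 0 11 -15.3 31.3 -3 0"

```text
time: 4.65
tool_pos: [0.4285, 0.0129, 0.1269]
ee_rot: [[0.996, -0.093, -0.004], [-0.093, -0.996, -0.001], [-0.004, 0.001, -1.0]]
force: [0.0, 0.4, -4.8]
finger_gap: 0.0146
```

>>> send_rows:
  deltas: "0 0 0 0 0 0 0;0 0 0 0 0 0 0;0 0 0 0 0 0 0"

```text
time: 4.9
tool_pos: [0.4319, 0.0164, 0.1273]
ee_rot: [[0.996, -0.089, -0.0], [-0.089, -0.996, 0.0], [-0.0, -0.0, -1.0]]
force: [0.2, 1.1, -3.7]
finger_gap: 0.0153
```

```bash
cat >> h.py <<'E'
def walls(t,x0,x1,lo,hi,ymin=-.12,ymax=.15):
    w=wmap(t);m=(w[...,0]>x0)&(w[...,0]<x1)&(w[...,1]>ymin)&(w[...,1]<ymax)&(w[...,2]>lo)&(w[...,2]<hi)
    n,l,st,c=cv2.connectedComponentsWithStats(m.astype(np.uint8),connectivity=8)
    for i in range(1,n):
        if st[i,4]>40: P=w[l==i];print(st[i],P.mean(0).round(4),cv2.minAreaRect(P[:,:2].astype(np.float32)*1000))
E
python3 -c "
from h import *
t=camera('top');save(t,'top2.png',(150,120,320,300),3.2)
go(.43,.0161,.1,-.088)
for a,b in((.07,.115),): walls(t,.25,.6,a,b)
print([(d['location'],d['score'],ray(t,d['location'],.05)) for d in spot_point(t,'caddy')])
"
```

```text
row: -0.00 0.02 -0.04  -0.19 0.06 2.74 | t 4.95 pos [0.4319 0.0165 0.1274] F [ 0.1  0.5 -4.7] gap 0.0150 j [0.01 0.32 2.12 0.   0.71 0.1 ]
[205 192  28   5  90] [0.5221 0.0347 0.0949] ((523.76953125, 28.703176498413086), (13.192339897155762, 92.91453552246094), 3.723625421524048)
[233 195  14  66 566] [ 0.4192 -0.0414  0.0833] ((413.7456359863281, -43.115074157714844), (39.33348083496094, 212.14073181152344), 89.46924591064453)
[([221.7, 223.4], 0.65, array([0.42867898, 0.01872239, 0.05      ]))]
```

View pics/top2.png

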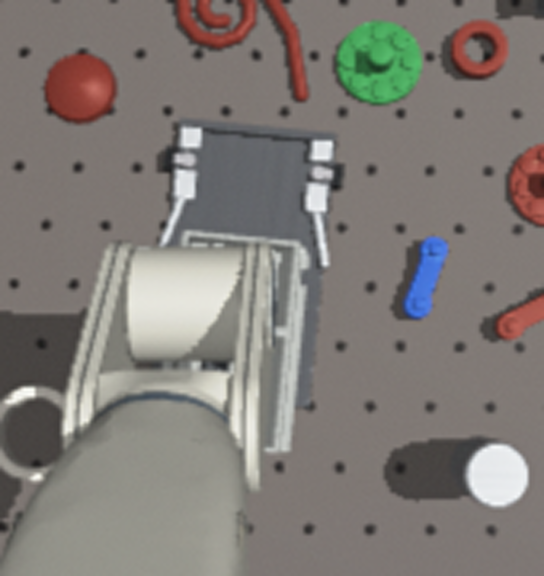

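The caddy is held above the plate with its nose toward the lips. Its front wall's top runs from about crop (184,234) to (306,245).

```bash
python3 -c "
from h import *
t=camera('top');w=wmap(t)
d=np.array([.9961,-.0879]);n=np.array([.0879,.9961]);o=np.array([.5414,.0063])
for q in((184,234),(306,245),(290,450)):
    P=ray(t,(q[0]/3.2+150,q[1]/3.2+120),.109);print(P,'dock',(P[:2]-o)@d,(P[:2]-o)@n)
print(w[193:197,225,2],w[225:250:5,240,2], w[225,232:247,2].round(3))
e=get_obs();p=e['tool_pos'][:2];print('tcp dock',(p-o)@d,(p-o)@n)
"
```

```text
[0.52437655 0.06224648 0.109     ] dock -0.021874750407877765 0.054231925351541976
[ 0.51429387 -0.06280951  0.109     ] dock -0.02092569200086057 -0.0712226094609311
[ 0.30738766 -0.04947053  0.109     ] dock -0.22819745921408618 -0.07612271434651194
[0.00820352 0.10679415 0.09973486 0.07487004] [0.10520561 0.09729839 0.07432742 0.07459824 0.08026517] [0.512 0.473 0.454 0.438 0.085 0.087 0.093 0.11  0.105 0.072 0.073 0.074
 0.008 0.008 0.01 ]
tcp dock -0.1100590095350693 0.0005055200461364096
```

>>> send_rows:
  deltas: "0 0 0 0 -0.7 1 0;0 0 0 0 -0.7 3 0;0 0 0 0 -0.7 4.5 0;0 0 0 0 -0.7 5.3 0;0 0 0 0 -0.7 5.6 0;0 0 0 0 -0.7 5.8 0;0 0 0 0 -0.7 5.8 0"

```text
time: 5.63
tool_pos: [0.4324, 0.0229, 0.0695]
ee_rot: [[0.996, -0.09, -0.0], [-0.09, -0.996, 0.0], [-0.0, 0.0, -1.0]]
force: [0.6, -0.4, -3.7]
finger_gap: 0.0148
```

```bash
python3 -c "
from h import *
go(.43,.0161,.067,-.088)
t=camera('top');s=camera('side');save(s,'side3.png',(170,90,340,240),3)
save(t,'top3.png',(180,140,280,280),4)
"
```

```text
row: 0.00 0.01 -0.11  -0.18 0.70 0.25 | t 5.63 pos [0.4324 0.0229 0.0695] F [ 0.6 -0.4 -3.7] gap 0.0148 j [0.03 0.44 2.14 0.   0.56 0.12]
```

View pics/side3.png

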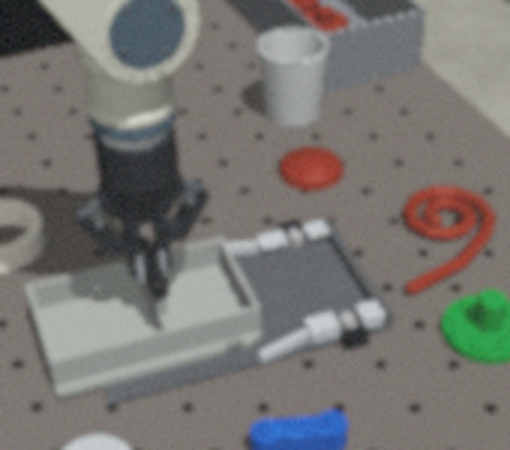

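The caddy sits just over the plate, with its nose inside the flares. I lower it until it touches.

>>> send_rows:
  deltas: "0 0 0 0 0 0.2 0;0 0 0 0 0 0.2 0;0 0 0 0 0 0.2 0"

```text
time: 5.98
tool_pos: [0.4332, 0.0227, 0.0684]
ee_rot: [[0.996, -0.09, 0.002], [-0.09, -0.996, 0.0], [0.002, -0.0, -1.0]]
force: [1.4, 1.4, 1.8]
finger_gap: 0.015
```

```bash
python3 -c "
from h import *
t=camera('top')
go(.43,.0161,.067,-.088)
d=np.array([.9961,-.0879]);n=np.array([.0879,.9961]);o=np.array([.5414,.0063])
w=wmap(t)
q=(w[...,:2]-o)
D=q@d;N=q@n
m=(w[...,2]>.041)&(w[...,2]<.056)&(D>-.27)&(D<0)&(abs(N)<.09)
print(m.sum(),N[m].min(),N[m].max(),np.percentile(N[m],[1,99]),D[m].min(),D[m].max())
mf=m&(D>-.04);print(mf.sum(),np.percentile(N[mf],[1,50,99]),np.median(D[mf]))
mr=m&(N<-.045);print(mr.sum(),np.median(N[mr]),np.polyfit(D[mr],N[mr],1))
"
```

```text
row: -0.01 -0.11 -0.12  -0.26 0.69 0.13 | t 6.03 pos [0.4332 0.0227 0.0683] F [1.2 0.8 2.4] gap 0.0147 j [0.02 0.44 2.14 0.   0.56 0.12]
176 -0.05789155441310707 0.06174685803490949 [-0.05782006  0.05998662] -0.22878489453299208 -0.015280990369323032
72 [-0.05778609  0.00321269  0.06079421] -0.01932666984688708
115 -0.054908386069437654 [-0.00223379 -0.0546758 ]
```

>>> send_rows:
  deltas: "0 0 0 1 0.1 0 0;0 0 0 2.5 0.1 0 0;0 0 0 4 0.1 0 0;0 0 0 5.5 0.1 0 0;0 0 0 7 0.1 0 0;0 0 0 8 0.1 0 0;0 0 0 8 0.1 0 0"

```text
time: 6.62
tool_pos: [0.5142, 0.0142, 0.0682]
ee_rot: [[0.996, -0.09, 0.002], [-0.09, -0.996, -0.0], [0.002, -0.0, -1.0]]
force: [4.2, 1.1, 2.5]
finger_gap: 0.0152
```

>>> send_rows:
  deltas: "0 0 0 0.5 0 0 0;0 0 0 1 0 0 0;0 0 0 1.5 0 0 0;0 0 0 2 0 0 0;0 0 0 2.5 0 0 0;0 0 0 3 0 0 0;0 0 0 3.5 0 0 0"

```text
time: 7.2
tool_pos: [0.5431, 0.0113, 0.0681]
ee_rot: [[0.996, -0.09, -0.006], [-0.09, -0.996, -0.0], [-0.006, 0.001, -1.0]]
force: [-8.8, 0.1, 12.9]
finger_gap: 0.015
```

```bash
cat >> h.py <<'E'
d=np.array([.9961,-.0879]);n=np.array([.0879,.9961]);o=np.array([.5414,.0063])
def dock(t):
    w=wmap(t);q=(w[...,:2]-o);D=q@d;N=q@n
    m=(w[...,2]>.041)&(w[...,2]<.056)&(D>-.2)&(D<.15)&(abs(N)<.075)
    print(m.sum(),'N',np.percentile(N[m],[1,99]),'D',D[m].min(),D[m].max())
    mr=m&(N<-.045)
    if mr.sum()>9: print('right wall',mr.sum(),np.polyfit(D[mr],N[mr],1))
    p=get_obs()['tool_pos'][:2];print('tcp dock',(p-o)@d,(p-o)@n)
E
python3 -c "
from h import *
t=camera('top');go(.55,0,.067,-.088);dock(t)"
```

```text
row: 0.03 0.17 -0.12  0.57 1.07 0.11 | t 7.25 pos [0.5453 0.0112 0.0681] F [-2.  -0.2  4.6] gap 0.0149 j [-0.    0.55  1.9  -0.    0.7   0.09]
119 N [-0.05946754 -0.03721256] D -0.11848412572659843 0.09248312233668078
right wall 107 [ 0.00354497 -0.05588096]
tcp dock 0.003417417243593593 0.005203463684305716
```

>>> send_rows:
  deltas: "0 0 0 0.3 0 0 0;0 0 0 0.6 0 0 0;0 0 0 0.9 0 0 0;0 0 0 0.9 0 0 0;0 0 0 0.9 0 0 0"

```text
time: 7.67
tool_pos: [0.5548, 0.0104, 0.0681]
ee_rot: [[0.996, -0.09, -0.001], [-0.09, -0.996, -0.0], [-0.001, 0.0, -1.0]]
force: [-3.3, 0.0, 9.5]
finger_gap: 0.0148
```

```bash
python3 -c "
from h import *
t=camera('top');go(.55,0,.067,-.088);dock(t)"
```

```text
row: 0.02 0.08 -0.12  -0.39 1.08 0.11 | t 7.72 pos [0.5548 0.0104 0.0681] F [-3.4 -1.4  9.4] gap 0.0150 j [-0.    0.56  1.87 -0.    0.71  0.09]
128 N [-0.0595443  -0.03759652] D -0.10747912043739173 0.10625156859612604
right wall 114 [-0.00652787 -0.05585771]
tcp dock 0.013019302361882881 0.0052737086349383885
```

>>> send_rows:
  deltas: "0 0 0 0 0 0 0.5;0 0 0 0 0 0 0.5;0 0 0 0 0 0 0.5;0 0 0 0 0 -3 0.6;0 0 0 0 0 -7 0.7;0 0 0 0 0 -11 1;0 0 0 0 0 -11 1"

```text
time: 8.3
tool_pos: [0.5602, 0.0106, 0.1846]
ee_rot: [[0.996, -0.09, 0.012], [-0.09, -0.996, 0.0], [0.012, -0.001, -1.0]]
force: [1.6, 0.4, -0.0]
finger_gap: 0.0812
```

```bash
python3 -c "
from h import *
go(.5985,-.3345,.2,-.088)
E=get_obs()"
```

```text
row: -0.06 -0.67 -0.12  6.94 34.02 -1.49 | t 8.30 pos [0.5602 0.0106 0.1846] F [ 1.6  0.4 -0. ] gap 0.0812 j [-0.    0.38  1.82  0.    0.93  0.09]
```

>>> send_rows:
  deltas: "0 0 90 3.8 34 -1.5 1;0 0 90 3.8 34 -1.5 1;0 0 90 3.8 34 -1.5 1;0 0 90 3.8 34 -1.5 1;0 0 90 3.8 34 -1.5 1;0 0 90 3.8 34 -1.5 1;0 0 90 3.8 34 -1.5 1;0 0 90 3.8 34 -1.5 1;0 0 90 3.8 34 -1.5 1;0 0 90 3.8 34 -1.5 1"

```text
time: 9.13
tool_pos: [0.5627, -0.3353, 0.1923]
ee_rot: [[0.219, -0.976, 0.001], [-0.976, -0.219, -0.001], [0.001, -0.001, -1.0]]
force: [-0.6, 0.8, -0.4]
finger_gap: 0.0854
```

>>> send_rows:
  deltas: "0 0 20 0 0 0 1;0 0 20 0 0 0 1;0 0 20 0 0 0 1;0 0 20 0 0 0 1"

```text
time: 9.47
tool_pos: [0.5628, -0.3316, 0.1921]
ee_rot: [[-0.122, -0.993, -0.0], [-0.993, 0.122, 0.0], [-0.0, 0.0, -1.0]]
force: [0.2, 0.3, -0.5]
finger_gap: 0.085
```

```bash
python3 -c "
from h import *
t=camera('top');save(t,'top4.png',(185,140,275,240),6)
dock(t)
w=wmap(t);q=(w[...,:2]-o);D=q@d;N=q@n
m=(w[...,2]>.08)&(w[...,2]<.1)&(abs(D)<.1)&(abs(N)<.07)
print('handle',D[m].mean(),N[m].mean(),w[m][:,2].max())
go(.5985,-.3345,.1,-1.659)"
```

```text
353 N [-0.05927676  0.06079594] D -0.10760144989656069 0.10746045150938
right wall 114 [-0.00523898 -0.05586762]
tcp dock 0.05106112681363592 -0.3345774641422404
handle 0.011668127374555078 -9.601095816859401e-05 0.09919552018693928
row: 0.02 0.01 -1.62  -0.11 -3.58 9.22 | t 9.52 pos [ 0.5629 -0.3315  0.1922] F [-0.6  0.4 -1.1] gap 0.0854 j [-0.55  0.51  1.59  0.    1.04  1.14]
```

View pics/top4.png

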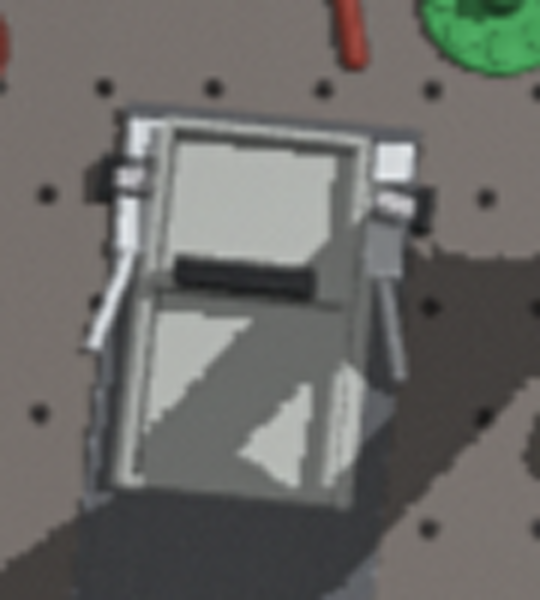

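The caddy is between the lips with its nose in, rollers near crop (130,178) and (395,203). I check the rollers' positions against their rest positions.

```bash
python3 -c "
from h import *
t=camera('top');w=wmap(t);q=(w[...,:2]-o);D=q@d;N=q@n;b=t['img'].astype(int).sum(2)
for s in(1,-1):
    m=(abs(D-.074)<.007)&(N*s>.06)&(N*s<.1)
    v=np.where(m)
    rows=sorted(zip(np.round(N[m]*1000,0).astype(int),b[m],np.round(w[m][:,2]*1000)))
    print(s,[(int(a),int(x),int(z)) for a,x,z in rows])
"
```

```text
1 [(61, 410, 47), (66, 337, 24), (68, 309, 21), (68, 360, 18), (68, 369, 16), (70, 338, 25), (71, 299, 16), (71, 327, 19), (72, 314, 19), (74, 302, 19), (74, 382, 23), (75, 474, 21), (75, 496, 18), (77, 511, 24), (78, 546, 22), (79, 365, 6), (79, 486, 17), (82, 480, 20), (82, 550, 15), (82, 551, 17), (83, 336, 7), (85, 546, 20), (86, 309, 8), (86, 498, 18), (86, 539, 15), (88, 357, 21), (89, 146, 21), (89, 319, 22), (89, 343, 21), (91, 176, 25), (93, 121, 21), (93, 149, 19), (93, 154, 16), (95, 118, 27), (95, 125, 21), (96, 124, 18), (97, 129, 20), (99, 140, 22), (99, 152, 22)]
-1 [(-100, 243, 22), (-97, 154, 20), (-97, 176, 23), (-96, 159, 20), (-94, 132, 20), (-93, 134, 20), (-93, 139, 20), (-93, 140, 25), (-90, 200, 23), (-90, 228, 19), (-89, 157, 26), (-89, 215, 18), (-87, 257, 10), (-87, 434, 18), (-86, 474, 15), (-86, 508, 16), (-83, 326, 8), (-83, 484, 20), (-83, 564, 14), (-82, 539, 15), (-79, 399, 19), (-79, 545, 25), (-79, 558, 22), (-78, 397, 20), (-76, 384, 20), (-75, 494, 16), (-75, 550, 15), (-75, 561, 20), (-72, 450, 20), (-72, 562, 17), (-71, 530, 21), (-69, 279, 21), (-68, 385, 18), (-68, 487, 17), (-68, 542, 19), (-65, 216, 8), (-65, 296, 9), (-64, 372, 8), (-64, 393, 10), (-62, 303, 17), (-61, 416, 15), (-61, 419, 14), (-61, 470, 16)]
```

>>> send_rows:
  deltas: "0 0 -1.5 0 -3.6 4 1;0 0 -1.5 0 -3.6 8 1;0 0 -1.5 0 -3.6 9 1;0 0 -1.5 0 -3.6 9 1"

```text
time: 9.9
tool_pos: [0.5962, -0.3338, 0.0972]
ee_rot: [[-0.089, -0.996, -0.007], [-0.996, 0.089, 0.004], [-0.004, 0.008, -1.0]]
force: [-1.1, 1.2, -0.6]
finger_gap: 0.0855
```

```bash
python3 -c "
from h import *
t=camera('top');s=camera('side');save(s,'side5.png',(260,190,420,340),3)
go(.5985,-.3345,.022,-1.659)"
```

```text
row: 0.08 0.04 -0.12  -0.10 -0.01 8.02 | t 10.00 pos [ 0.5984 -0.3355  0.1022] F [0.6 0.4 1.3] gap 0.0852 j [-0.53  0.66  1.56 -0.    0.93  1.13]
```

View pics/side5.png

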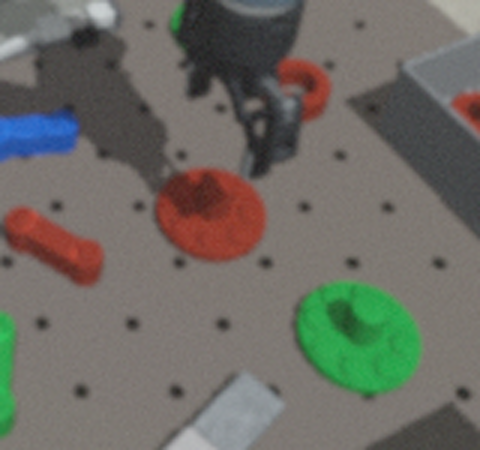

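The gripper is over the red rosette, at about crop (210,205). The right roller blob is at its rest position, the left one is partly in wall shadow, and the caddy's notches align with the rollers to about 1 mm, so I take it as latched. Now I grasp the knob.

>>> send_rows:
  deltas: "0 0 0 0 0 3 1;0 0 0 0 0 6 1;0 0 0 0 0 7.7 1;0 0 0 0 0 8 1;0 0 0 0 0 8 0;0 0 0 0 0 8 0;0 0 0 0 0 8 0;0 0 0 0 0 8 0;0 0 0 0 0 8 0;0 0 0 0 0 8 0"
  squeeze: 60

```text
time: 10.83
tool_pos: [0.5998, -0.3364, 0.0248]
ee_rot: [[-0.092, -0.996, 0.002], [-0.996, 0.092, -0.001], [0.001, -0.003, -1.0]]
force: [-1.1, 0.4, 6.8]
finger_gap: 0.0278
```

>>> send_rows:
  deltas: "0 0 0 0 0 0 0;0 0 0 0 0 -3 0;0 0 0 0 0 -6 0;0 0 0 0 0 -10 0;0 0 0 0 0 -10 0;0 0 0 0 0 -10 0"

```text
time: 11.33
tool_pos: [0.6003, -0.3367, 0.1259]
ee_rot: [[-0.092, -0.996, 0.005], [-0.996, 0.092, -0.003], [0.002, -0.005, -1.0]]
force: [-0.4, -0.1, -5.2]
finger_gap: 0.0283
```

```bash
python3 -c "
from h import *
C=o-.047*d; print(C)
go(C[0],C[1],.17,-1.659)"
```

```text
[0.4945833 0.0104313]
row: -0.30 -0.14 -0.22  -33.58 13.70 -4.56 | t 11.33 pos [ 0.6003 -0.3367  0.1259] F [-0.4 -0.1 -5.2] gap 0.0283 j [-0.53  0.63  1.55 -0.    0.96  1.13]
```

>>> send_rows:
  deltas: "0 0 0 -33.6 13.7 -4.5 0;0 0 0 -33.6 13.7 -4.5 0;0 0 0 -33.6 13.7 -4.5 0;0 0 0 -33.6 13.7 -4.5 0;0 0 0 -33.6 13.7 -4.5 0;0 0 0 -33.6 13.7 -4.5 0;0 0 0 -33.6 13.7 -4.5 0;0 0 0 -33.6 13.7 -4.5 0;0 0 0 -33.6 13.7 -4.5 0;0 0 0 -33.6 13.7 -4.5 0"

```text
time: 12.17
tool_pos: [0.4897, 0.0158, 0.1667]
ee_rot: [[-0.088, -0.996, -0.004], [-0.996, 0.088, 0.001], [-0.001, 0.004, -1.0]]
force: [0.1, -0.2, -4.3]
finger_gap: 0.0284
```

>>> send_rows:
  deltas: "0 0 0 0 0 0 0;0 0 0 0 0 0 0;0 0 0 0 0 0 0"

```text
time: 12.42
tool_pos: [0.4931, 0.0107, 0.167]
ee_rot: [[-0.093, -0.996, -0.001], [-0.996, 0.093, -0.0], [0.0, 0.001, -1.0]]
force: [0.7, -0.4, -3.5]
finger_gap: 0.0282
```

```bash
python3 -c "
from h import *
s=camera('side');save(s,'side6.png',(200,80,360,230),3)
C=o-.047*d
go(C[0],C[1],.045,-1.659)"
```

```text
row: 0.06 -0.01 -0.30  -0.01 -0.15 12.21 | t 12.47 pos [0.4932 0.0105 0.1671] F [-0.6 -0.6 -3.9] gap 0.0279 j [-0.    0.33  1.97 -0.    0.85  1.66]
```

View pics/side6.png

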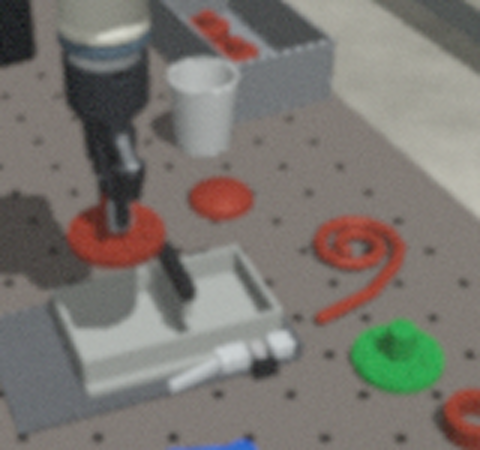

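The rosette is held level above the wide bay, at about crop (115,235). I lower it in.

>>> send_rows:
  deltas: "0 0 0 0 -0.1 3 0;0 0 0 0 -0.1 6 0;0 0 0 0 -0.1 8.5 0;0 0 0 0 -0.1 10.5 0;0 0 0 0 -0.1 11.5 0;0 0 0 0 -0.1 12.1 0;0 0 0 0 -0.1 12.4 0;0 0 0 0 -0.1 12.4 0"

```text
time: 13.13
tool_pos: [0.4946, 0.0109, 0.0437]
ee_rot: [[-0.093, -0.996, 0.0], [-0.996, 0.093, -0.0], [0.0, -0.0, -1.0]]
force: [0.6, 0.9, -3.9]
finger_gap: 0.0282
```

```bash
python3 -c "
from h import *
go(.4946,.0104,.04,-1.659)"
```

```text
row: -0.01 -0.00 -0.27  0.05 -0.01 0.37 | t 13.13 pos [0.4946 0.0109 0.0437] F [ 0.6  0.9 -3.9] gap 0.0282 j [-0.    0.55  2.01 -0.    0.58  1.66]
```

>>> send_rows:
  deltas: "0 0 0 0 0 0.2 0;0 0 0 0 0 0.3 0;0 0 0 0 0 0.3 0"

```text
time: 13.38
tool_pos: [0.4947, 0.0113, 0.0413]
ee_rot: [[-0.092, -0.996, 0.001], [-0.996, 0.092, -0.0], [-0.0, -0.001, -1.0]]
force: [0.1, 0.3, -4.1]
finger_gap: 0.0283
```

Not touching yet.

>>> send_rows:
  deltas: "0 0 0 0 0 0.15 0;0 0 0 0 0 0.3 0;0 0 0 0 0 0.3 0"

```text
time: 13.63
tool_pos: [0.4948, 0.0114, 0.0406]
ee_rot: [[-0.092, -0.996, 0.002], [-0.996, 0.092, -0.0], [-0.0, -0.002, -1.0]]
force: [-9.3, -0.1, 32.7]
finger_gap: 0.0282
```

>>> send_rows:
  deltas: "0 0 0 0 0 -0.2 0;0 0 0 0 0 -0.2 0.6;0 0 0 0 0 -0.2 0.6;0 0 0 0 0 -0.2 0.6;0 0 0 0 0 -4 0.6;0 0 0 0 0 -8 0.6;0 0 0 0 0 -12 0.6;0 0 0 0 0 -14 0.6;0 0 0 0 0 -14 0.6"

```text
time: 14.38
tool_pos: [0.4974, 0.0113, 0.1822]
ee_rot: [[-0.092, -0.996, 0.009], [-0.996, 0.092, -0.0], [-0.001, -0.009, -1.0]]
force: [0.7, 0.0, -0.4]
finger_gap: 0.0512
```

```bash
python3 -c "
from h import *
t=camera('top');w=wmap(t);im=t['img'].astype(int);red=(im[...,0]>1.8*im[...,1])&(im[...,0]>60)
q=(w[...,:2]-o);D=q@d;N=q@n
m=red&(abs(D)<.12)&(abs(N)<.07);print(m.sum())
k=m&(w[...,2]>.055)&(w[...,2]<.08)
print('rosette px',m.sum(),'knob',k.sum(),D[k].mean() if k.any() else 0,N[k].mean() if k.any() else 0)
# bracket eyes: red, z>0.02
B=red&(w[...,0]>.38)&(w[...,0]<.52)&(w[...,1]<-.24)&(w[...,1]>-.38)
P=w[B];P=P[P[:,2]>.02];r=cv2.fitLine(P[:,:2].astype(np.float32),cv2.DIST_L2,0,.001,.001).ravel()
print(len(P),P.mean(0),r,np.arctan2(r[1],r[0]),cv2.minAreaRect(P[:,:2].astype(np.float32)*1000))
"
```

```text
69
rosette px 69 knob 1 -0.05920468331087522 0.005760714369511907
162 [ 0.45496109 -0.30663482  0.03020637] [ 0.5102986 -0.8599973  0.4549611 -0.3066348] -1.0352644 ((455.4144592285156, -307.35833740234375), (24.854528427124023, 87.14893341064453), 29.896854400634766)
```

```bash
python3 -c "
from h import *
t=camera('top');w=wmap(t);m=(w[...,2]>.135)&(w[...,2]<.165)&(w[...,1]<-.1)&(w[...,0]<.45)
print('thinner',w[m].mean(0),m.sum(),w[m].min(0),w[m].max(0))
go(.455,-.307,.18,.525)"
```

```text
thinner [ 0.29331757 -0.2839449   0.14924477] 351 [ 0.25997916 -0.66231703  0.13507003] [ 0.33828954 -0.22002208  0.16491454]
row: -0.07 -0.11 -125.36  32.06 1.01 -0.19 | t 14.48 pos [0.4946 0.0113 0.1782] F [ 0.5  0.1 -0.7] gap 0.0510 j [-0.    0.31  1.96  0.    0.87  1.66]
```

>>> send_rows:
  deltas: "0 0 -125.4 32.1 1 0 0.6;0 0 -125.4 32.1 1 0 0.6;0 0 -125.4 32.1 1 0 0.6;0 0 -125.4 32.1 1 0 0.6;0 0 -125.4 32.1 1 0 0.6;0 0 -125.4 32.1 1 0 0.6;0 0 -125.4 32.1 1 0 0.6;0 0 -125.4 32.1 1 0 0.6;0 0 -125.4 32.1 1 0 0.6;0 0 -125.4 32.1 1 0 0.6"

```text
time: 15.32
tool_pos: [0.4535, -0.3113, 0.1756]
ee_rot: [[0.868, -0.496, -0.002], [-0.496, -0.868, 0.0], [-0.002, 0.001, -1.0]]
force: [0.7, 0.5, -1.0]
finger_gap: 0.0512
```

>>> send_rows:
  deltas: "0 0 -58 0 0 0 0.6;0 0 -58 0 0 0 0.6;0 0 -58 0 0 0 0.6;0 0 -58 0 0 0 0.6;0 0 -58 0 0 0 0.6;0 0 -58 0 0 0 0.6;0 0 -58 0 0 0 0.6;0 0 -58 0 0 0 0.6;0 0 -58 0 0 0 0.6;0 0 -58 0 0 0 0.6"

```text
time: 16.15
tool_pos: [0.4539, -0.3069, 0.176]
ee_rot: [[0.883, 0.469, -0.002], [0.469, -0.883, 0.002], [-0.001, -0.003, -1.0]]
force: [-0.1, 0.3, 0.4]
finger_gap: 0.0512
```

```bash
python3 -c "
from h import *
go(.455,-.307,.08,.525)
t=camera('top');w=wmap(t);im=t['img'].astype(int);red=(im[...,0]>1.8*im[...,1])&(im[...,0]>60)
q=(w[...,:2]-o);D=q@d;N=q@n
m=red&(abs(D)<.12)&(abs(N)<.07)
k=m&(w[...,2]>.055)
for z0,z1 in((.02,.04),(.055,.08)):
  k=m&(w[...,2]>z0)&(w[...,2]<z1)
  print('rosette',k.sum(),[f((D[k].min()+D[k].max())/2) for f in (float,)],(N[k].min()+N[k].max())/2,np.median(w[k][:,2]))
k=m&(w[...,2]>.022)&(w[...,2]<.04);A=np.c_[w[k][:,:2],np.ones(k.sum())];print('tilt',np.linalg.lstsq(A,w[k][:,2],rcond=None)[0]); dock(t)
"
```

```text
row: -0.16 0.08 -2.14  0.10 0.09 9.60 | t 16.15 pos [ 0.4539 -0.3069  0.176 ] F [-0.1  0.3  0.4] gap 0.0512 j [-0.62  0.39  1.84 -0.    0.92 -1.1 ]
rosette 462 [-0.048567426905667795] 0.001768763488755088 0.02974722759510072
rosette 65 [-0.047471581009253735] 0.0006269465125644533 0.06560532601847428
tilt [-0.0015355  -0.00795784  0.03049432]
350 N [-0.05921283  0.06061176] D -0.1078158006845641 0.10690837355767119
right wall 111 [-0.00564626 -0.05574653]
tcp dock -0.05937985797985315 -0.31971353598262003
```

The rosette lies flat at caddy (-48, +1) mm and the caddy has not moved. Next is the bracket.

>>> send_rows:
  deltas: "0 0 -2 0.1 0.1 4 0.6;0 0 -2 0.1 0.1 8 0.6;0 0 -2 0.1 0.1 12 0.6;0 0 -2 0.1 0.1 15 0.6;0 0 -2 0.1 0.1 16.3 0.6;0 0 -2 0.1 0.1 16.6 0.6;0 0 -2 0.1 0.1 16.6 0;0 0 -2 0.1 0.1 16.6 0;0 0 -2 0.1 0.1 16.6 0;0 0 -2 0.1 0.1 16.6 0"
  squeeze: 60

```text
time: 17.03
tool_pos: [0.4572, -0.3086, 0.0135]
ee_rot: [[0.865, 0.501, 0.003], [0.501, -0.865, -0.002], [0.001, 0.003, -1.0]]
force: [-0.7, 0.1, 5.5]
finger_gap: 0.0225
```

>>> send_rows:
  deltas: "0 0 0 0 0 0 0;0 0 0 0 0 0 0;0 0 0 0 0 -3 0;0 0 0 0 0 -7 0;0 0 0 0 0 -11 0;0 0 0 0 0 -14 0;0 0 0 0 0 -14 0"

```text
time: 17.62
tool_pos: [0.4593, -0.3101, 0.1586]
ee_rot: [[0.865, 0.501, 0.009], [0.501, -0.865, -0.007], [0.005, 0.011, -1.0]]
force: [1.8, 0.1, -1.9]
finger_gap: 0.0229
```

```bash
python3 -c "
from h import *
C=o+.064*d; print(C)
go(C[0],C[1],.17,-.088)"
```

```text
[0.6051504 0.0006744]
row: 0.50 -0.45 35.13  28.20 -19.56 -1.21 | t 17.62 pos [ 0.4593 -0.3101  0.1586] F [ 1.8  0.1 -1.9] gap 0.0229 j [-0.62  0.41  1.85 -0.    0.87 -1.14]
```

>>> send_rows:
  deltas: "0 0 35.2 28.2 -19.5 -1 0;0 0 35.2 28.2 -19.5 -1 0;0 0 35.2 28.2 -19.5 -1 0;0 0 35.2 28.2 -19.5 -1 0;0 0 35.2 28.2 -19.5 -1 0;0 0 35.2 28.2 -19.5 -1 0;0 0 35.2 28.2 -19.5 -1 0;0 0 35.2 28.2 -19.5 -1 0;0 0 35.2 28.2 -19.5 -1 0;0 0 35.2 28.2 -19.5 -1 0"

```text
time: 18.45
tool_pos: [0.6044, 0.0072, 0.1618]
ee_rot: [[0.996, -0.085, 0.002], [-0.085, -0.996, 0.001], [0.002, -0.001, -1.0]]
force: [-0.6, -1.4, -2.3]
finger_gap: 0.0227
```

>>> send_rows:
  deltas: "0 0 0 0 0 0 0;0 0 0 0 0 0 0;0 0 0 0 0 0 0"

```text
time: 18.7
tool_pos: [0.6014, 0.0013, 0.1613]
ee_rot: [[0.996, -0.09, -0.001], [-0.09, -0.996, -0.0], [-0.001, 0.0, -1.0]]
force: [0.8, 0.5, -2.3]
finger_gap: 0.0228
```

```bash
python3 -c "
from h import *
t=camera('top');s=camera('side')
a=cv2.resize(s['img'][80:230,200:360,::-1],None,fx=2.4,fy=2.4);b=cv2.resize(t['img'][130:230,190:296,::-1],(384,360))
cv2.imwrite('pics/both7.png',np.hstack([a,b]))
C=o+.064*d
go(C[0],C[1],.03,-.088)"
```

```text
row: 0.01 0.04 -0.15  0.36 0.01 13.16 | t 18.80 pos [0.6017 0.0011 0.1616] F [-0.4  0.5 -1.5] gap 0.0226 j [-0.02  0.48  1.73 -0.    0.94  0.07]
```

View pics/both7.png

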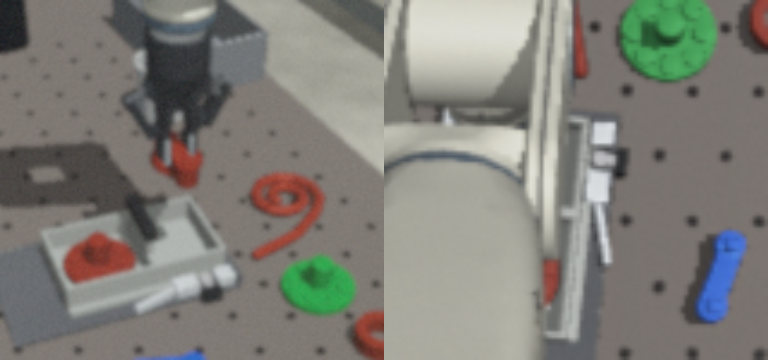

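The bracket is held across the caddy's width above the narrow bay, and the rosette is in the wide bay. I lower the bracket.

>>> send_rows:
  deltas: "0 0 0 0.3 0 3 0;0 0 0 0.3 0 6 0;0 0 0 0.3 0 8.5 0;0 0 0 0.3 0 10.5 0;0 0 0 0.3 0 11.7 0;0 0 0 0.3 0 12.4 0;0 0 0 0.3 0 12.8 0;0 0 0 0.3 0 12.8 0"

```text
time: 19.47
tool_pos: [0.6087, 0.001, 0.0347]
ee_rot: [[0.996, -0.091, 0.007], [-0.091, -0.996, -0.0], [0.007, -0.0, -1.0]]
force: [6.8, -0.1, -1.0]
finger_gap: 0.0224
```

>>> send_rows:
  deltas: "0 0 0 0 0 0.15 0;0 0 0 0 0 0.3 0;0 0 0 0 0 0.3 0"

```text
time: 19.72
tool_pos: [0.6098, 0.0009, 0.0328]
ee_rot: [[0.996, -0.09, 0.009], [-0.09, -0.996, -0.0], [0.009, -0.001, -1.0]]
force: [9.8, -1.9, -1.2]
finger_gap: 0.0223
```

A force of +x 10 N has built up: the finger knuckles are rubbing on the handle. I shift forward to clear it before lowering further.

>>> send_rows:
  deltas: "0 0 0 0.4 0 0 0;0 0 0 0.8 0 0 0;0 0 0 0.8 0 0 0"

```text
time: 19.97
tool_pos: [0.6139, 0.0007, 0.0309]
ee_rot: [[0.996, -0.09, 0.001], [-0.09, -0.996, -0.0], [0.001, -0.0, -1.0]]
force: [1.1, 0.5, -2.5]
finger_gap: 0.0221
```

>>> send_rows:
  deltas: "0 0 0 0 0 0.15 0;0 0 0 0 0 0.15 0;0 0 0 0 0 0.15 0"

```text
time: 20.22
tool_pos: [0.6133, 0.001, 0.0295]
ee_rot: [[0.996, -0.089, 0.0], [-0.089, -0.996, -0.0], [0.0, 0.0, -1.0]]
force: [-0.7, -2.7, 4.0]
finger_gap: 0.0225
```

>>> send_rows:
  deltas: "0 0 0 0 0 0 0.32;0 0 0 0 0 0 0.32;0 0 0 0 0 0 0.32"

```text
time: 20.47
tool_pos: [0.613, 0.0015, 0.029]
ee_rot: [[0.996, -0.089, -0.0], [-0.089, -0.996, 0.0], [-0.0, -0.0, -1.0]]
force: [0.2, -0.4, 0.3]
finger_gap: 0.0273
```

>>> send_rows:
  deltas: "0 0 0 0 0 -0.5 0.32;0 0 0 0 0 -1 0.32;0 0 0 0 0 -1.5 0.32;0 0 0 0 0 -2 0.32"

```text
time: 20.8
tool_pos: [0.6133, 0.0014, 0.0499]
ee_rot: [[0.996, -0.089, 0.0], [-0.089, -0.996, 0.0], [0.0, -0.0, -1.0]]
force: [-0.1, 0.9, -1.2]
finger_gap: 0.027
```

Released with no load. I retreat up and to the right, then check.

>>> send_rows:
  deltas: "0 0 0 0 0 -4 0.32;0 0 0 0 0 -8 0.32;0 0 0 0 0 -12 0.32;0 0 0 -2 4 -14 0.32;0 0 0 -2 8 -14 0.32;0 0 0 -2 12 -14 0.32;0 0 0 -2 16 -14 0.32;0 0 0 -2 20 -14 0.32;0 0 0 -2 24 -14 0.32;0 0 0 -2 24 -14 0.32"

```text
time: 21.63
tool_pos: [0.5714, -0.2424, 0.1902]
ee_rot: [[0.996, -0.094, 0.002], [-0.094, -0.996, -0.003], [0.002, 0.003, -1.0]]
force: [-0.2, 0.9, -0.4]
finger_gap: 0.0275
```

```bash
python3 -c "
from h import *
t=camera('top');s=camera('side')
a=cv2.resize(s['img'][100:220,190:318,::-1],(384,360));b=cv2.resize(t['img'][140:240,180:286,::-1],(384,360))
cv2.imwrite('pics/both8.png',np.hstack([a,b]))
w=wmap(t);im=t['img'].astype(int);red=(im[...,0]>1.8*im[...,1])&(im[...,0]>50)
q=(w[...,:2]-o);D=q@d;N=q@n
for nm,lo,hi,z0,z1 in(('bracket',.02,.11,.03,.06),('rosette',-.11,.0,.02,.04),('knob',-.11,0,.055,.08)):
  k=red&(D>lo)&(D<hi)&(abs(N)<.07)&(w[...,2]>z0)&(w[...,2]<z1)
  A=np.c_[w[k][:,:2],np.ones(k.sum())]
  print(nm,k.sum(),(D[k].min()+D[k].max())/2,(N[k].min()+N[k].max())/2,'z',np.median(w[k][:,2]),'slope',np.linalg.lstsq(A,w[k][:,2],rcond=None)[0][:2])
dock(t);go(.6,-.3,.2,-.088)
for sg in (1,-1):
  m=(im.sum(2)>450)&(abs(D-.074)<.009)&(N*sg>.062)&(N*sg<.1)&(w[...,2]>.014)&(w[...,2]<.03);print('roller',m.sum(),D[m].mean(),N[m].mean())
"
```

```text
bracket 160 0.0688754362296144 0.0006220253839017767 z 0.04625700948507261 slope [ 0.13102599 -0.00278326]
rosette 456 -0.04962493963583277 0.0013257521191750374 z 0.02934258309945963 slope [ 0.0038729  -0.00315496]
knob 60 -0.048169970420738326 0.0004255371884225121 z 0.06568241531260749 slope [0.04636302 0.02957444]
525 N [-0.05962777  0.0604011 ] D -0.10986273086816506 0.10500806298396823
right wall 115 [-0.00411201 -0.05612187]
tcp dock 0.05142975002283449 -0.24008507128175696
row: -0.01 -0.02 -0.25  3.41 5.97 -1.04 | t 21.73 pos [ 0.5715 -0.2374  0.1896] F [ 0.7 -0.3  0.4] gap 0.0274 j [-0.41  0.46  1.68  0.    1.   -0.32]
roller 10 0.07420440611667191 0.07893162378408466
roller 21 0.07408826288238156 -0.07536651495735784
```

View pics/both8.png

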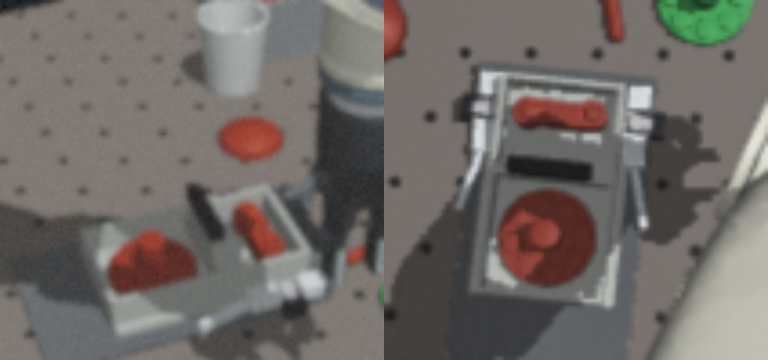

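Both pieces lie in their bays. However, the handle contact pulled the caddy back about 2 mm (ends at -110 and +105 mm). I will grip the handle again and push it home.

```bash
python3 -c "
from h import *
C=o+.011*d+.002*n
go(C[0],C[1],.17,-.088)"
```

```text
row: -0.01 -0.02 -0.25  -4.15 -24.19 1.96 | t 21.73 pos [ 0.5715 -0.2374  0.1896] F [ 0.7 -0.3  0.4] gap 0.0274 j [-0.41  0.46  1.68  0.    1.   -0.32]
```

>>> send_rows:
  deltas: "0 0 0 -4.1 -24.2 0 0.5;0 0 0 -4.1 -24.2 0 0.5;0 0 0 -4.1 -24.2 0 0.5;0 0 0 -4.1 -24.2 0 0.5;0 0 0 -4.1 -24.2 0 0.5;0 0 0 -4.1 -24.2 0 0.5;0 0 0 -4.1 -24.2 0 0.5;0 0 0 -4.1 -24.2 0 0.5;0 0 0 -4.1 -24.2 0 0.5;0 0 0 -4.1 -24.2 0 0.5"

```text
time: 22.57
tool_pos: [0.5526, 0.0087, 0.1894]
ee_rot: [[0.996, -0.089, 0.0], [-0.089, -0.996, -0.0], [0.0, 0.0, -1.0]]
force: [-0.1, -0.9, 0.0]
finger_gap: 0.0425
```

```bash
python3 -c "
from h import *
C=o+.011*d+.002*n
go(C[0],C[1],.07,-.088)"
```

```text
row: 0.00 -0.01 -0.05  0.00 0.13 11.94 | t 22.57 pos [0.5526 0.0087 0.1894] F [-0.1 -0.9  0. ] gap 0.0425 j [-0.01  0.37  1.82 -0.    0.95  0.08]
```

>>> send_rows:
  deltas: "0 0 0 0 0.1 3 0.5;0 0 0 0 0.1 6 0.5;0 0 0 0 0.1 9 0.5;0 0 0 0 0.1 11 0.5;0 0 0 0 0.1 11.9 0.5;0 0 0 0 0.1 11.9 0;0 0 0 0 0.1 11.9 0;0 0 0 0 0.1 11.9 0;0 0 0 0 0.1 11.9 0;0 0 0 0 0.1 11.9 0"
  squeeze: 30

```text
time: 23.4
tool_pos: [0.5533, 0.0075, 0.071]
ee_rot: [[0.996, -0.089, 0.002], [-0.089, -0.996, -0.0], [0.002, 0.0, -1.0]]
force: [1.1, -2.9, -6.8]
finger_gap: 0.0157
```

>>> send_rows:
  deltas: "0 0 0 0.1 0 0 0;0 0 0 0.2 0 0 0;0 0 0 0.3 0 0 0;0 0 0 0.3 0 0 0"

```text
time: 23.73
tool_pos: [0.5542, 0.0076, 0.0709]
ee_rot: [[0.996, -0.089, -0.003], [-0.089, -0.996, 0.0], [-0.003, 0.0, -1.0]]
force: [-6.7, -1.0, 4.3]
finger_gap: 0.0154
```

```bash
python3 -c "
from h import *
t=camera('top');go(.55,0,.067,-.088);dock(t)"
```

```text
row: 0.01 0.15 -0.05  -0.35 0.79 0.39 | t 23.78 pos [0.5542 0.0076 0.0709] F [-6.9 -1.3  4.9] gap 0.0154 j [-0.01  0.56  1.87  0.    0.71  0.08]
119 N [-0.05916409 -0.03929292] D -0.10788656295631954 0.10597751636130441
right wall 110 [-0.00753479 -0.05553107]
tcp dock 0.01262050811820217 0.0024229645638242604
```

>>> send_rows:
  deltas: "0 0 0 0.1 0 0 0;0 0 0 0.2 0 0 0;0 0 0 0.2 0 0 0"

```text
time: 24.03
tool_pos: [0.5562, 0.0076, 0.0709]
ee_rot: [[0.996, -0.089, -0.003], [-0.089, -0.996, 0.0], [-0.003, 0.0, -1.0]]
force: [-7.4, -0.6, 3.8]
finger_gap: 0.0155
```

>>> send_rows:
  deltas: "0 0 0 0 0 0 0.45;0 0 0 0 0 0 0.45;0 0 0 0 0 0 0.45;0 0 0 0 0 -3 0.45;0 0 0 0 0 -7 0.45;0 0 0 0 0 -11 0.45;0 0 0 -2 4 -11 0.45;0 0 0 -2 8 -11 0.45;0 0 0 -2 12 -11 0.45;0 0 0 -2 16 -11 0.45"

```text
time: 24.87
tool_pos: [0.5234, -0.1518, 0.1812]
ee_rot: [[0.996, -0.088, 0.002], [-0.088, -0.996, -0.001], [0.002, 0.0, -1.0]]
force: [1.1, 0.2, -0.6]
finger_gap: 0.0381
```

>>> send_rows:
  deltas: "0 0 0 0 4 0 0.45;0 0 0 0 8 0 0.45;0 0 0 0 8 0 0.45;0 0 0 0 8 0 0.45"

```text
time: 25.2
tool_pos: [0.5163, -0.2321, 0.1805]
ee_rot: [[0.996, -0.093, 0.001], [-0.093, -0.996, -0.0], [0.001, 0.0, -1.0]]
force: [-0.4, -0.4, -0.5]
finger_gap: 0.0385
```

```bash
python3 -c "
from h import *
t=camera('top');s=camera('side')
a=cv2.resize(s['img'][100:220,190:318,::-1],(384,360));b=cv2.resize(t['img'][140:240,180:286,::-1],(384,360))
cv2.imwrite('pics/both9.png',np.hstack([a,b]))
w=wmap(t);im=t['img'].astype(int);red=(im[...,0]>1.8*im[...,1])&(im[...,0]>50)
q=(w[...,:2]-o);D=q@d;N=q@n
for nm,lo,hi,z0,z1 in(('bracket',.02,.11,.043,.06),('rosette',-.11,.0,.02,.04)):
  k=red&(D>lo)&(D<hi)&(abs(N)<.07)&(w[...,2]>z0)&(w[...,2]<z1)
  A=np.c_[w[k][:,:2],np.ones(k.sum())]
  print(nm,k.sum(),(D[k].min()+D[k].max())/2,(N[k].min()+N[k].max())/2,'z',np.median(w[k][:,2]),'slope',np.linalg.lstsq(A,w[k][:,2],rcond=None)[0][:2])
dock(t)
print('front lips/dock check')
for sg in (1,-1):
  m=(im.sum(2)>450)&(abs(D-.074)<.009)&(N*sg>.062)&(N*sg<.1)&(w[...,2]>.014)&(w[...,2]<.03);print('roller',m.sum(),D[m].mean(),N[m].mean())
"
```

```text
bracket 137 0.07183013825231462 0.0013015608046242147 z 0.04645480691121284 slope [0.00138303 0.00160333]
rosette 448 -0.04635053892300967 0.0017227952162658065 z 0.029149474338612133 slope [-0.00508031  0.00375667]
536 N [-0.05884752  0.06098519] D -0.1060947072702365 0.10800674087951055
right wall 111 [-0.00040664 -0.05554417]
tcp dock -0.0043253936154140984 -0.23721108346543832
front lips/dock check
roller 10 0.07487819989989773 0.08126022937294788
roller 20 0.0727860013818313 -0.07604704370196486
```

View pics/both9.png

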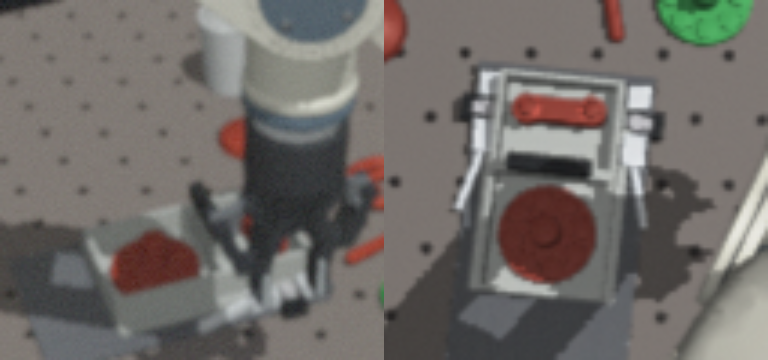

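```bash
python3 -c "
from cell import *
print(close_job(), get_obs()['time'])"
```

```text
the job is handed in; nothing more can be done
the job is handed in; nothing more can be done
```

I slid the caddy nose-first into the dock until it was home. I then laid the red rosette in the wide bay and the red bracket in the narrow bay, and handed the job in at about 25 s; no verdict was reported.

Last checks, from the top camera just before handing in:

| Item | Measured | Allowed |
|---|---|---|
| Caddy position along the dock | +1.0 mm from home (dock position known to about ±1.5 mm) | ±5 mm |
| Caddy position across the dock | +1 mm | ±5 mm |
| Caddy alignment | within 0.01 rad of the dock | 0.06 rad |
| Rosette (dock frame) | x -46 mm, y +2 mm, flat | x -65 to -30 mm, y ±40 mm in the caddy frame |
| Bracket (dock frame) | x +72 mm, y +1 mm, flat | x +25 to +95 mm, y ±40 mm in the caddy frame |

The gripper was open and clear of everything, and no bystander was touched that I noticed. I did not measure the bystanders' final positions.

- **Caddy pulled back once:** While I lowered the bracket, the gripper's knuckles rubbed the handle at about 10 N. That pulled the caddy back about 2 mm. I gripped the handle again, pushed it home with about 7 N, and rechecked it.
- **Left roller not clearly confirmed:** The right roller's blob sat at its rest position within 1 mm. The left roller's visible part read about 5 mm outward, which is about what a fully pushed-aside roller would show. I put this down to shadow from the caddy wall. I therefore judged the latch mainly from the caddy's position, with both notches opposite their rollers.

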